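# Show the name seal to the inspection camera

### The arm

A 7-joint arm with a two-finger parallel gripper is mounted at the origin on a cart in front of the work surface, level with it; the furniture and walls round the work are solid. World frame = base frame: x ahead of the robot, y to its left, z up, the work surface at z = 0. Lengths are in mm, angles in rad, forces in N, time in s.
With the tool pointing down it reaches from about 400 to 875 mm from the base axis. Payload 4.4 kg.
Tool frame: the origin (TCP) lies between the finger pads, 19 mm behind the fingertips; this is the grasp point; z points along the fingers, y is the line along which they close (so a half turn about z gives the same grasp; the last joint's range is limited). The gripper opens to 85 mm and grips with 20 to 120 N. Pads are 22 mm wide; open, the fingers measure 114 mm over their backs; the gripper's body (76 mm by 85 mm) begins 54 mm behind the grasp point. The pads swing forward as they close: fully open they stand 13 mm farther back than shut.
Start: joints at [1.215, 0.628, 0.038, 1.517, -0.027, 0.996, -0.02], TCP at [185.771, -622.902, 250.013] pointing down, gripper open.
Joint ranges: [-3.06, 3.06], [-0.37, 2.12], [-1.25, 1.32], [0.18, 2.47], [-1.1, 4.24], [0.23, 1.98], [-2.94, 2.94]. Speed limits (rad/s): [2.57, 2.57, 3.14, 3.14, 3.14, 3.14, 3.14].

### API

Orientations are given as [roll, pitch, yaw] about the fixed x, y, z axes, in that order (R = Rz(yaw) Ry(pitch) Rx(roll)).
In Python, from cell import ctrl gives the robot as it stands.
- The arm moves only by the tool nudge_tcp, called after "Call:" as name([rows], argument=value, ...), one row to a line, values as JSON. Schema: {"type":"object","properties":{"rows":{"type":"array","items":{"type":"array","items":{"type":"number"},"minItems":7,"maxItems":7},"minItems":1,"maxItems":12},"only":{"type":"string"},"quiet":{"type":"boolean"},"lines":{"type":"string"}},"required":["rows"],"additionalProperties":false}. rows is a list of rows, 1 to 12 of them, each of 7 numbers: dx, dy, dz in shares of the most that a row can go, 1 being 50 mm, then a rotation vector rx, ry, rz in units of 0.05 rad, then the finger opening in mm; each row shifts and turns the commanded pose from where the row before left it, along the tool's axes as they then stand; what a row does not reach is not made up. A row lasts 1/10 s, in which the tool goes at most 50 mm and 0.15 rad, less where a joint would pass 70% of its speed; a pose out of reach is approached as far as the arm can. The fingers move at their own pace and stop on an object; the grip force is fixed at half the most. Time passes only in rows, so rows that do not move let the fingers close. The tool returns the time, the measured TCP pose, the force, the opening and the grip force at its end. only (a regular expression) keeps the lines of the reply that match it, lines (a string "A,B") keeps lines A to B, and quiet returns only ok. Input that does not fit is refused with a message, and nothing moves.
- ctrl.read_state(): the state, without advancing time (a new reading comes with each control period).
- ctrl.get_image(name): name is "scene" or "top" or "wrist"; returns the picture (384x512x3 uint8, blue, green, red); there is no depth.
- ctrl.calibration(name): a dict with "fx", "fy", "cx", "cy" (pixels), "rvec" (rotation vector, rad) and "tvec" (3), from world to camera coordinates, as OpenCV has them; the wrist camera has in their place "hand_eye" (4x4, takes a point from camera to tool coordinates, whose origin is the TCP and whose axes are the flange's). Camera axes: x right, y down, z forward; pixel columns grow to the right and rows downward; lengths in mm; the calibration is good to about 2 mm. A picture is of the moment at which its call begins: read the wrist's pose just before it. calibration takes no time and is no camera call.
- ctrl.finish_job(): hands the job in; it is judged then, once.
The state is a dict: "clock": time; "qpos": joint angles; "qd": joint speeds; "tau": joint torques, N m; "eef_pos": TCP position; "tool_rot": TCP orientation; "force": force on the tool from outside, world axes, zero at the start; "torque": the same for the moment, N m; "width": finger opening in mm; "gripper_force": force on a finger pad.
Only numpy, scipy, OpenCV 4.12 (cv2) and the standard library are available. Lean on these libraries where they do the work, as an engineer would, in place of code of your own. Each camera call takes 0.05 s, during which the arm holds its last target. There are 200 camera calls.

### The job

Pull the door of the small desk cabinet wide open by its handle, take the name seal off the shelf on the inside of the door, and present it to the inspection camera: the rubber underside centred in front of the lens and square to it, 9 cm away, with the long side of the rubber running along the wide side of the camera head. Finish while still holding the seal there, steady in the air, with the door left open; do not knock the camera or push the mouse, ink pad or glue stick about.

Things in the scene. Friction and masses are not known exactly. Their poses are not given: they have to be found in the camera images.
- cabinet: small grey desk cabinet, 110 deep (x) x 190 wide (y) x 130 high, fixed to the desk, with an off-white door over its whole front (the -x side). Origin: centre of the underside. x points into the cabinet away from the door, y to the left, z up. Its turn differs from run to run.
- door_leaf (a joint): cabinet door angle, rad: 0 shut, 1.57 square to the front, stop 1.9. Vertical hinge at the cabinet's left (+y) front edge; the free edge swings out towards -x, then round to the left. Light friction, no latch or spring: stays where left. Panel 10 thick, upper edge 127 mm above the desk. Inside it carries a white shelf that swings out with it.
- hinge_axis (a point): point on the door's hinge axis, 105 mm above the desk; frame turns with the door (shut: axes as the cabinet's; panel runs 188 mm along its -y, inside looks along its +x). In this frame the door shelf lies inside its rim at x 20 to 52 mm, y -135 to -45 mm; its floor is 46 mm, its rim 64 mm above the desk.
- handle_grip (a point): point on the upright steel bar handle outside the door near its free edge, 105 mm above the desk, in the bar's middle. Round bar 10 mm in diameter, 52 to 120 mm above the desk, 35 mm out from the panel, 165 mm from the hinge, a stay to the panel at each end. Frame turns with the door: x square to the panel into the cabinet, y along it to the hinge. Take it from above, fingers closing along y.
- name_seal: name seal (stamp) of reddish-brown wood, 67 high, 40 to 85 g: round grip up to 23 mm in diameter over a foot 20 (x) x 42 (y) x 12 mm whose underside is the rubber. Starts standing on the shelf inside the shut door, hidden, long side along the door. Origin: centre of the rubber; z up through the grip. Take the grip from above, about 48 mm above the rubber, fingers closing along the door.
- lens (a point): centre of the camera's front lens. z is the viewing direction (away from the camera), y runs along the wide side of the camera head (60 mm, the other side is 34 mm). The rubber's centre belongs 90 mm from this point along z, the seal's z along this z and the seal's y along this y (either way round).
- camera_stand: inspection camera on a round black foot 92 in diameter with an aluminium fork, fixed to the desk; a black box-shaped head with a round lens is held in the fork on a level pivot 70 mm above the desk, the lens 40 mm from the pivot. Origin: centre of the foot's underside, x pointing away from the side to which the head leans.
- camera_head (a joint): lean of the camera head from looking straight up, in rad; positive leans its view to the stand's -x (roughly towards the robot). It differs from run to run, is held by stiff friction and must stay as it is.
- mouse: white computer mouse, 60 x 106 x 38, bystander, origin at the centre of the underside
- ink_pad: flat closed red ink pad tin, 54 x 84 x 17, bystander, origin at the centre of the underside
- glue_stick: upright glue stick, 27 in diameter, 92 high, bystander, origin at the centre of the underside

How it is judged:
By the outcome, as a careful person would: the job done as asked, in the order asked, and still so for the second after the job is handed in, while the arm keeps its last pose, push and grip.
It also fails if it takes over 51 s, if anything falls off the work surface, if the arm or the gripper's body presses on something with over 40 N, if the wrist force passes 120 N, or if a joint passes its speed limit or range.

## Working session

There is one attempt and no reset: what is moved stays moved. The work goes in short steps, Python scripts to look and compute and a tool call to move; the robot and the scene stay as the last step left them, time stands still between calls to the robot, and variables do not carry over. Pictures are saved under pics/ and viewed, at most 10 in all, crops included, and the job is handed in when it is done.

```bash
ls; mkdir -p pics; python3 - <<'E'
from cell import ctrl
import cv2
s=ctrl.read_state();print(s)
for n in ("scene","top"):
    cv2.imwrite(f"pics/{n}0.png",cv2.resize(ctrl.get_image(n),(800,600),interpolation=cv2.INTER_CUBIC)); print(ctrl.calibration(n))
print(ctrl.calibration("wrist"))
E
```

```text
cell.py
pics
{'clock': 0.0, 'qpos': array([ 1.2151949 ,  0.62932136,  0.03842338,  1.51840366, -0.02699592,
        0.99632343, -0.02004004]), 'qd': array([ 0.00151404,  0.0013098 , -0.00130072,  0.00033779, -0.00040336,
        0.00039121,  0.00069218]), 'tau': array([-9.27750516e-04, -5.63396502e+01,  1.22558154e+00, -1.93444562e+01,
        1.09357433e-02,  1.06863311e-02, -5.06183937e-06]), 'eef_pos': array([ 185.60581133, -622.29481517,  249.09338311]), 'tool_rot': array([-3.13965435e+00,  1.78509501e-05,  2.89777850e-01]), 'force': array([-0.55416511, -0.07669974,  0.10207469]), 'torque': array([-0.04271231, -0.00777766,  0.00629126]), 'gripper_force': 0.0, 'width': 85.08772947968701}
{'fx': 359.9763738043312, 'fy': 359.9763738043312, 'cx': 252.64787392411864, 'cy': 191.7722960811461, 'rvec': array([ 0.69586137, -2.5054789 ,  1.27086533]), 'tvec': array([413.02624912, 281.40724455, 990.7002807 ])}
{'fx': 359.65345169665466, 'fy': 359.65345169665466, 'cx': 251.87636691083816, 'cy': 193.65874412632783, 'rvec': array([ 2.13896845, -2.1620145 ,  0.14607485]), 'tvec': array([-44.24859727, 530.72603514, 990.67436886])}
{'fx': 313.6722368766242, 'fy': 313.6722368766242, 'cx': 254.43367130166126, 'cy': 187.12934177486773, 'hand_eye': array([[ 5.75643802e-05, -9.58082205e-01, -2.86493429e-01,
         7.23807076e+01],
       [ 9.99999949e-01, -3.46285667e-05,  3.16731141e-04,
        -1.47862351e+00],
       [-3.13375327e-04, -2.86493433e-01,  9.58082154e-01,
        -1.24954117e+02],
       [ 0.00000000e+00,  0.00000000e+00,  0.00000000e+00,
         1.00000000e+00]])}
```
View pics/scene0.png

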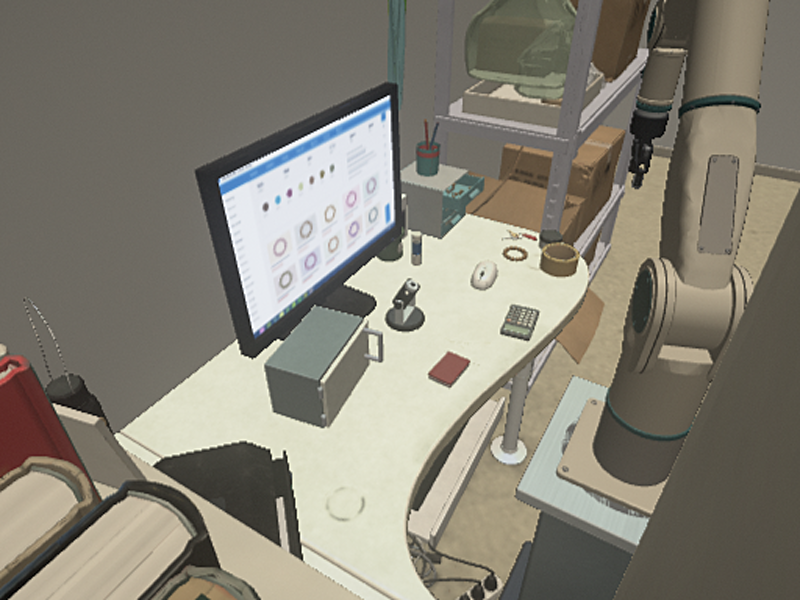

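View pics/top0.png

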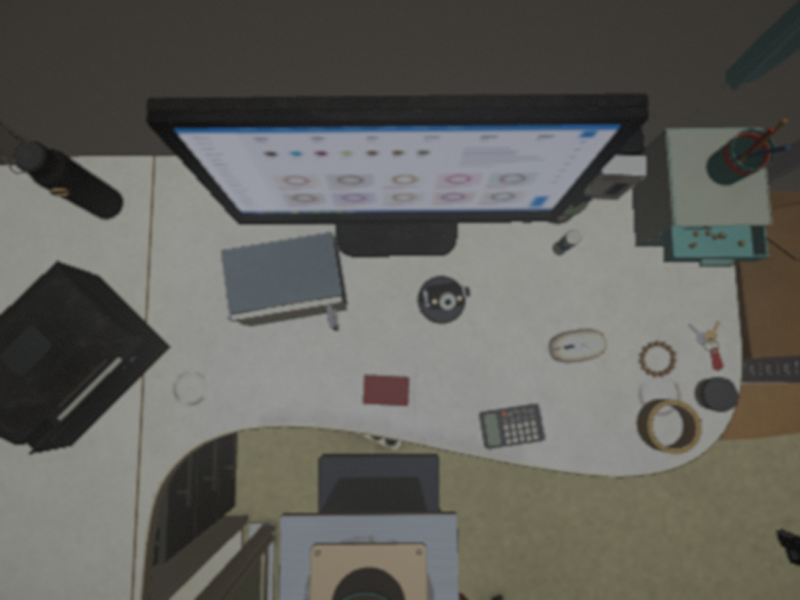

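The scene picture shows the cabinet with its handle at (375,345) and the camera at (405,305). In the top picture (800x600) the cabinet top has corners at about (222,247), (335,233), (344,300) and (232,318), with the handle at (333,318). The camera foot is at (442,300), ink pad (386,390), mouse (577,345) and glue stick (565,242).

```bash
cat > h.py <<'E'
import numpy as np, cv2
from cell import ctrl
from scipy.spatial.transform import Rotation as Ro
def cam(n, st=None):
    c=ctrl.calibration(n); K=np.array([[c["fx"],0,c["cx"]],[0,c["fy"],c["cy"]],[0,0,1]])
    if n!="wrist":
        R=cv2.Rodrigues(c["rvec"])[0]; return K,R,np.array(c["tvec"])
    T=np.eye(4); T[:3,:3]=Ro.from_euler('xyz',st["tool_rot"]).as_matrix(); T[:3,3]=st["eef_pos"]
    M=np.linalg.inv(T@c["hand_eye"]); return K,M[:3,:3],M[:3,3]
def ray(C,px):
    K,R,t=C; return -R.T@t, R.T@np.linalg.solve(K,[px[0],px[1],1.])
def atz(C,px,z):
    o,d=ray(C,px); return o+d*(z-o[2])/d[2]
def proj(C,P):
    K,R,t=C; q=(R@np.atleast_2d(P).T).T+t; q=q@K.T; return q[:,:2]/q[:,2:]
def tri(obs):
    A=np.zeros((3,3));b=np.zeros(3)
    for C,px in obs:
        o,d=ray(C,px); d=d/np.linalg.norm(d); M=np.eye(3)-np.outer(d,d); A+=M;b+=M@o
    return np.linalg.solve(A,b)
def crop(im,x,y,w,h,s): return cv2.resize(im[y:y+h,x:x+w],None,fx=s,fy=s,interpolation=cv2.INTER_CUBIC)
E
python3 - <<'E'
from h import *
np.set_printoptions(precision=1,suppress=True)
C=cam("top");k=.64
for n,p,z in [("BL",(222,247),130),("BR",(335,233),130),("FR",(344,300),130),("FL",(232,318),130),("handle",(331,312),120),("handlelow",(335,325),120),("foot",(442,300),10),("ink",(386,390),17),("mouse",(577,345),30),("glue",(570,237),92),("lens",(450,300),110)]:
    print(n,atz(C,(p[0]*k,p[1]*k),z))
t=ctrl.get_image("top");s=ctrl.get_image("scene")
a=crop(t,135,140,175,120,4.5); b=crop(s,165,170,100,110,3); 
cv2.imwrite("pics/c1.png",np.vstack([a])[:, :800]); 
E
```

```text
BL [614.9 237.7 130. ]
BR [637.   47.6 130. ]
FR [522.6  32.3 130. ]
FL [494.5 217.4 130. ]
handle [504.   54.9 120. ]
handlelow [482.1  48.1 120. ]
foot [ 537.7 -140.8   10. ]
ink [372.2 -34.5  17. ]
mouse [ 449.6 -382.7   30. ]
glue [ 635.4 -360.7   92. ]
lens [ 523.5 -145.7  110. ]
```

View pics/c1.png

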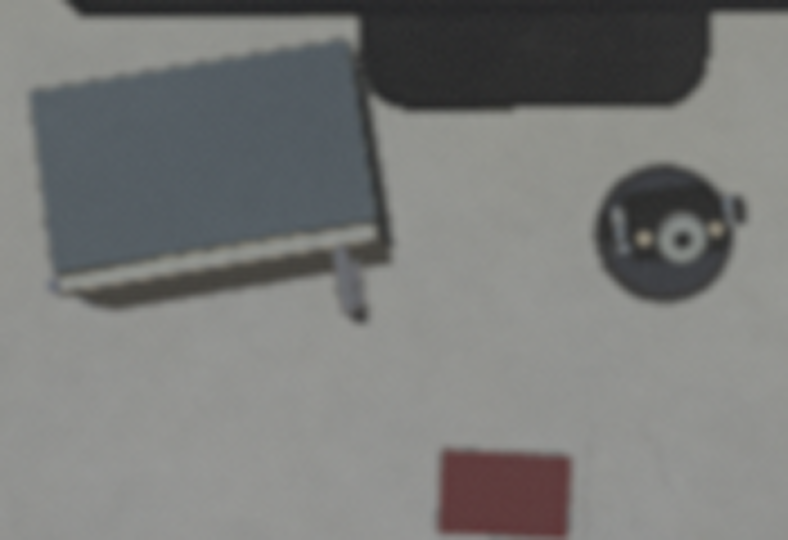

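The crop shows the door's top edge running from (58,290) to (380,238), the handle bar at about (357,312), and the lens at (682,238) between the pivot pins. I'll move over there and look with the wrist camera from the robot side.

The manual's scale: shifts go in shares of 50 mm and turns go in units of 0.05 rad. Converting my numbers, -38 mm is -0.76, 29 mm is 0.58.

Call:
nudge_tcp([
  [0.58, -0.76, -0.08, 0, 0, 0, 85],
  [0.58, -0.76, -0.08, 0, 0, 0, 85],
  [0.58, -0.76, -0.08, 0, 0, 0, 85],
  [0.58, -0.76, -0.08, 0, 0, 0, 85],
  [0.58, -0.76, -0.08, 0, 0, 0, 85],
  [0.58, -0.76, -0.08, 0, 0, 0, 85],
  [0.58, -0.76, -0.08, 0, 0, 0, 85],
  [0.58, -0.76, -0.08, 0, 0, 0, 85],
  [0.58, -0.76, -0.08, 0, 0, 0, 85],
  [0.58, -0.76, -0.08, 0, 0, 0, 85],
  [0.58, -0.76, -0.08, 0, 0, 0, 85],
  [0.58, -0.76, -0.08, 0, 0, 0, 85],
])

```text
clock: 1.4
eef_pos: [389.3, -84.6, 298.4]
tool_rot: [3.141, -0.001, 0.29]
force: [1.6, -0.3, -0.2]
width: 84.7
gripper_force: 0.0
```

Call:
nudge_tcp([
  [0, 0, 0, 0, 0, -3, 85],
  [0, 0, 0, 0, 0, -3, 85],
  [0, 0, 0, 0, 0, -3, 85],
  [0, 0, 0, 0, 0, -3, 85],
  [0, 0, 0, 0, 0, -3, 85],
  [0, 0, 0, 0, 0, -3, 85],
  [0, 0, 0, 0, 0, -3, 85],
  [0, 0, 0, 0, 0, -3, 85],
  [0, 0, 0, 0, 0, -3, 85],
  [0, 0, 0, 0, 0, -3, 85],
  [0, 0, 0, 0, 0, -3, 85],
  [0, 0, 0, 0, 0, -3, 85],
])

```text
clock: 2.6
eef_pos: [388.9, -86.5, 298.0]
tool_rot: [-3.142, 0.0, 2.096]
force: [0.6, 0.1, -0.2]
width: 84.7
gripper_force: 0.0
```

```bash
python3 -c "from cell import ctrl;s=ctrl.read_state();print(s['qpos'],s['tool_rot'])"
```

```text
[ 0.53035609  0.22435966 -0.46317821  2.08845101  0.13213568  0.8560837
  0.51533261] [-3.14153614e+00  9.02745068e-05  2.09577235e+00]
```

In the tool's units: -0.15 rad is -3.

Call:
nudge_tcp([
  [0, 0, 0, 0, 0, -3, 85],
  [0, 0, 0, 0, 0, -3, 85],
  [0, 0, 0, 0, 0, -3, 85],
  [0, 0, 0, 0, 0, -3, 85],
  [0, 0, 0, 0, 0, -3, 85],
  [0, 0, 0, 0, 0, -3, 85],
  [0, 0, 0, 0, 0, -3, 85],
  [0, 0, 0, 0, 0, -3, 85],
  [0, 0, 0, 0, 0, 0, 85],
])

```text
clock: 3.5
eef_pos: [388.9, -86.6, 298.0]
tool_rot: [3.141, -0.0, -2.993]
force: [-0.1, -0.6, 0.4]
width: 84.6
gripper_force: 0.0
```

```bash
python3 - <<'E'
from h import *
s=ctrl.read_state();im=ctrl.get_image("wrist")
np.save("w1.npy",np.r_[s["eef_pos"],s["tool_rot"]]);print(s["qpos"],s["tool_rot"])
cv2.imwrite("pics/w1raw.png",im);cv2.imwrite("pics/w1.png",cv2.resize(im,(800,600),interpolation=cv2.INTER_CUBIC))
E
```

```text
[ 0.72675289  0.2557572  -0.71252458  2.08408571  0.21709908  0.87392552
  1.6090905 ] [ 3.14137972e+00 -1.06467571e-05 -2.99320025e+00]
```

View pics/w1.png

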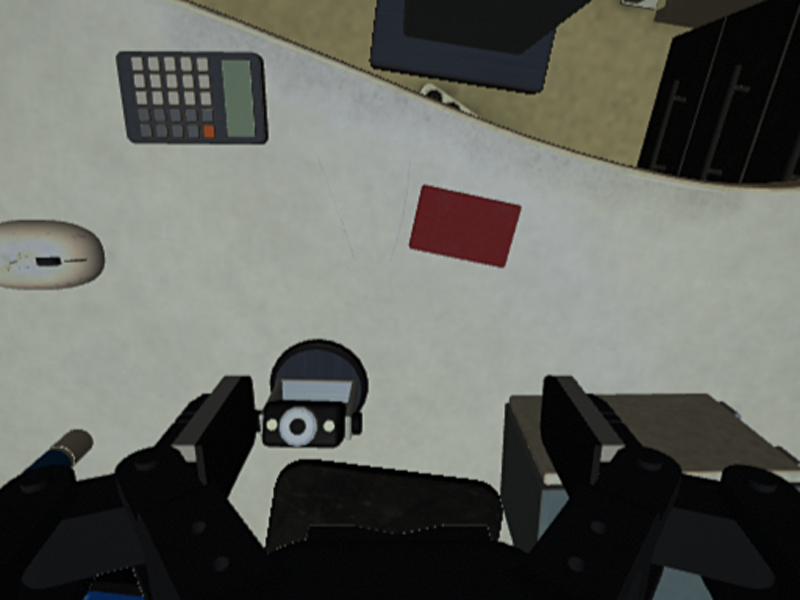

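Wrist view: the camera head's lens is at (298,427) and clear. The door panel spans (510–790, 395–475), but a finger hides the handle. I'll shift left so the handle sits between the fingers.

Call:
nudge_tcp([
  [-0.14, 0.9, 0, 0, 0, 0, 85],
  [-0.14, 0.9, 0, 0, 0, 0, 85],
  [-0.14, 0.9, 0, 0, 0, 0, 85],
  [0, 0, 0, 0, 0, 0, 85],
])

```text
clock: 3.95
eef_pos: [389.9, 56.5, 298.8]
tool_rot: [3.139, 0.003, -2.986]
force: [0.3, -0.0, 0.1]
width: 84.8
gripper_force: 0.0
```

```bash
python3 - <<'E'
from h import *
s=ctrl.read_state();im=ctrl.get_image("wrist")
np.save("w2.npy",np.r_[s["eef_pos"],s["tool_rot"]])
cv2.imwrite("pics/w2raw.png",im)
a=crop(im,150,180,362,204,2.2)
b=crop(cv2.imread("pics/w1raw.png"),160,210,80,50,3)
b2=crop(ctrl.get_image("scene"),165,170,100,50,3)
o=np.zeros((600,800,3),np.uint8);o[:a.shape[0],:a.shape[1]]=a[:,:800];o[450:600,:240]=b;o[450:600,300:600]=b2
cv2.imwrite("pics/w2.png",o)
E
```

```text
(no output)
```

View pics/w2.png

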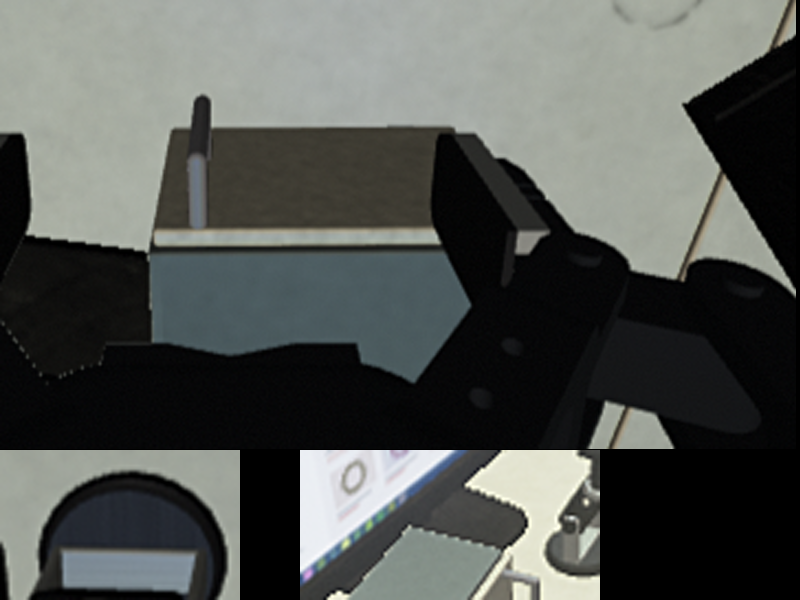

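Second wrist view, in crop pixels: the handle bar top is at (198,157) and its bottom at (202,98). The door's upper front edge runs from (152,228) to (440,230).

```bash
python3 - <<'E'
from h import *
np.set_printoptions(precision=1,suppress=True)
def W(f): v=np.load(f); return cam("wrist",dict(eef_pos=v[:3],tool_rot=v[3:]))
C1,C2,T=W("w1.npy"),W("w2.npy"),cam("top")
f=lambda x,y:(150+x/2.2,180+y/2.2); g=lambda x,y:(135+x/4.5,140+y/4.5)
print("bar",atz(C2,f(198,157),120),atz(C2,f(202,98),52), atz(T,g(357,312),120))
A,B=atz(C2,f(152,228),127),atz(C2,f(440,230),127);print("edge w",A,B,np.arctan2(-(B-A)[0],(B-A)[1]))
A2,B2=atz(T,g(380,242),127),atz(T,g(60,293),127);print("edge top",A2,B2,np.arctan2(-(B2-A2)[0],(B2-A2)[1]))
for n,p in [("BL",(33,92)),("BR",(345,40)),("FRg",(378,225)),("FLg",(50,272))]: print(n,atz(T,g(*p),130))
k=.64
L=tri([(C1,(298*k,427*k)),(T,g(682,238))]);print("lens",L,proj(C1,L)/k,proj(T,L))
print("foot",atz(T,g(665,233),5), atz(C1,(320*k,388*k),5))
pl=[(272,425),(330,426),(263,403),(345,403),(263,443),(345,447)]
for p in pl: print(atz(C1,(p[0]*k,p[1]*k),L[2]))
E
```

```text
bar [480.9  56.8 120. ] [479.4  56.1  52. ] [478.6  48.3 120. ]
edge w [519.3  39.6 127. ] [498.6 180.8 127. ] 0.14561889205144563
edge top [518.4  34.4 127. ] [490.7 218.6 127. ] 0.14897692596518905
BL [608.5 236.8 130. ]
BR [637.7  54.8 130. ]
FRg [527.9  35.3 130. ]
FLg [502.6 223.8 130. ]
lens [ 521.7 -140.6  107.1] [[296.  426.7]] [[286.  192.9]]
foot [ 539.1 -141.     5. ] [ 543.3 -136.2    5. ]
[ 522.8 -158.1  107.1]
[ 517.4 -116.   107.1]
[ 505.8 -165.8  107.1]
[ 497.  -107.4  107.1]
[ 538.9 -163.5  107.1]
[ 533.4 -103.1  107.1]
```

In the tool's units: -45 mm is -0.9, 45 mm is 0.9.

Call:
nudge_tcp([
  [-0.9, -0.14, 0, 0, 0, 0, 60],
  [-0.9, -0.14, 0, 0, 0, 0, 60],
  [0, 0, 0.9, 0, 0, 0, 60],
  [0, 0, 0.9, 0, 0, 0, 60],
  [0, 0, 0.9, 0, 0, 0, 60],
  [0, 0, 0.9, 0, 0, 0, 60],
  [0, 0, 0.28, 0, 0, 0, 60],
  [0, 0, 0, 0, 0, 0, 60],
])

```text
clock: 4.85
eef_pos: [479.1, 47.2, 101.6]
tool_rot: [-3.14, -0.006, -2.997]
force: [-0.8, -0.3, -0.0]
width: 60.2
gripper_force: 0.0
```

```bash
python3 -c "from cell import ctrl;print(ctrl.read_state()['qpos'])"
```

```text
[ 0.16904015  0.68199505 -0.48411102  2.09267549  0.63404481  0.51983608
  0.9267203 ]
```

In the tool's units: 9 mm is 0.18, -3 mm is -0.06.

Call:
nudge_tcp([
  [-0.04, 0.18, -0.06, 0, 0, 0, 60],
  [0, 0, 0, 0, 0, 0, 60],
  [0, 0, 0, 0, 0, 0, 0],
  [0, 0, 0, 0, 0, 0, 0],
  [0, 0, 0, 0, 0, 0, 0],
  [0, 0, 0, 0, 0, 0, 0],
  [0, 0, 0, 0, 0, 0, 0],
  [0, 0, 0, 0, 0, 0, 0],
])

```text
clock: 5.65
eef_pos: [481.2, 54.9, 107.6]
tool_rot: [-3.136, -0.002, -2.996]
force: [-1.1, -7.3, 9.5]
width: 8.8
gripper_force: 58.5
```

Call:
nudge_tcp([
  [0.164, 0.044, 0, 0, 0, 1, 0],
  [0.326, 0.096, 0, 0, 0, 2, 0],
  [0.326, 0.096, 0, 0, 0, 2, 0],
  [0, 0, 0, 0, 0, 0, 0],
])

```text
clock: 6.05
eef_pos: [437.5, 66.2, 107.6]
tool_rot: [-3.137, -0.002, 3.038]
force: [-1.2, -5.8, 6.6]
width: 8.4
gripper_force: 59.7
```

In the tool's units: 16.3 mm is 0.326, 4.8 mm is 0.096, 0.1 rad is 2.

Call:
nudge_tcp([
  [0.326, 0.096, 0, 0, 0, 2, 0],
  [0.326, 0.096, 0, 0, 0, 2, 0],
  [0.326, 0.096, 0, 0, 0, 2, 0],
  [0.326, 0.096, 0, 0, 0, 2, 0],
  [0, 0, 0, 0, 0, 0, 0],
])

```text
clock: 6.55
eef_pos: [381.0, 103.4, 107.5]
tool_rot: [-3.141, -0.0, 2.642]
force: [0.0, -1.4, 6.7]
width: 8.4
gripper_force: 59.9
```

```bash
python3 -c "from cell import ctrl;print(ctrl.read_state()['qpos'])"
```

```text
[-0.16928583  0.57005022 -0.23607262  2.32195321  0.45631512  0.29088517
  0.26267559]
```

Call:
nudge_tcp([
  [0.326, 0.096, 0, 0, 0, 2, 0],
  [0.326, 0.096, 0, 0, 0, 2, 0],
  [0, 0, 0, 0, 0, 0, 0],
])

```text
clock: 6.85
eef_pos: [359.6, 129.2, 107.5]
tool_rot: [3.14, 0.0, 2.443]
force: [-1.3, 0.3, 7.6]
width: 8.3
gripper_force: 59.9
```

```bash
python3 -c "from cell import ctrl;print(ctrl.read_state()['qpos'])"
```

```text
[-0.29011664  0.55852573 -0.18022839  2.35670555  0.39183416  0.25007382
  0.04796888]
```

In the tool's units: 16.3 mm is 0.326, 4.8 mm is 0.096, 0.1 rad is 2.

Call:
nudge_tcp([
  [0.326, 0.096, 0, 0, 0, 2, 0],
  [0.326, 0.096, 0, 0, 0, 2, 0],
  [0, 0, 0, 0, 0, 0, 0],
])

```text
clock: 7.15
eef_pos: [343.4, 159.3, 107.5]
tool_rot: [3.138, -0.0, 2.244]
force: [1.8, 0.5, 6.9]
width: 8.6
gripper_force: 59.9
```

```bash
python3 -c "from cell import ctrl;print(ctrl.read_state()['qpos'])"
```

```text
[-0.38871602  0.55546934 -0.16725057  2.36768969  0.37857685  0.23698431
 -0.22699234]
```

In the tool's units: 16.3 mm is 0.326, 4.8 mm is 0.096, 0.1 rad is 2.

Call:
nudge_tcp([
  [0.326, 0.096, 0, 0, 0, 2, 0],
  [0.326, 0.096, 0, 0, 0, 2, 0],
  [0.326, 0.096, 0, 0, 0, 2, 0],
  [0, 0, 0, 0, 0, 0, 0],
])

```text
clock: 7.55
eef_pos: [331.0, 209.0, 107.6]
tool_rot: [3.135, -0.002, 1.943]
force: [5.7, 0.8, 4.3]
width: 8.4
gripper_force: 59.9
```

Call:
nudge_tcp([
  [0.326, 0.096, 0, 0, 0, 2, 0],
  [0.326, 0.096, 0, 0, 0, 2, 0],
  [0.326, 0.096, 0, 0, 0, 2, 0],
  [0.164, 0.044, 0, 0, 0, 1, 0],
  [0, 0, 0, 0, 0, 0, 0],
])

```text
clock: 8.05
eef_pos: [335.4, 266.7, 107.6]
tool_rot: [3.134, -0.004, 1.591]
force: [8.2, -0.7, 1.8]
width: 8.7
gripper_force: 60.1
```

```bash
python3 -c "from cell import ctrl;print(ctrl.read_state()['qpos'])"
```

```text
[-0.7201776   0.58366353 -0.02621654  2.24676897  0.05458315  0.30389767
 -0.77402257]
```

Call:
nudge_tcp([
  [0, 0, 0, 0, 0, 0, 50],
  [0, 0, 0, 0, 0, 0, 50],
  [0, 0, 0, 0, 0, 0, 50],
  [0, 0, -0.6, 0, 0, 0, 50],
  [0, 0, -0.8, 0, 0, 0, 50],
  [0, 0, -0.9, 0, 0, 0, 85],
  [-0.6, 0.64, -0.8, 0, 0, 0, 85],
  [-0.6, 0.64, 0, 0, 0, 0, 85],
  [0, 0, 0, 0, 0, 0, 85],
  [0, 0, 0, 0, 0, 0, 85],
])

```text
clock: 9.05
eef_pos: [390.4, 209.6, 255.5]
tool_rot: [-3.141, 0.0, 1.588]
force: [-0.7, -0.6, -0.3]
width: 85.2
gripper_force: 0.0
```

```bash
python3 - <<'E'
from h import *
s=ctrl.read_state();im=ctrl.get_image("wrist")
np.save("w3.npy",np.r_[s["eef_pos"],s["tool_rot"]])
cv2.imwrite("pics/w3raw.png",im);cv2.imwrite("pics/w3.png",cv2.resize(im,(800,600),interpolation=cv2.INTER_CUBIC))
P=np.array([[481.2,54.9],[437.5,66.2],[381,103.4],[359.6,129.2],[343.4,159.3],[331,209],[335.4,266.7]])
A=np.c_[2*P,np.ones(7)];x=np.linalg.lstsq(A,(P**2).sum(1),rcond=None)[0];print(x[:2],np.sqrt(x[2]+x[0]**2+x[1]**2))
E
```

```text
[501.69048947 225.12256844] 171.42707262332678
```

View pics/w3.png

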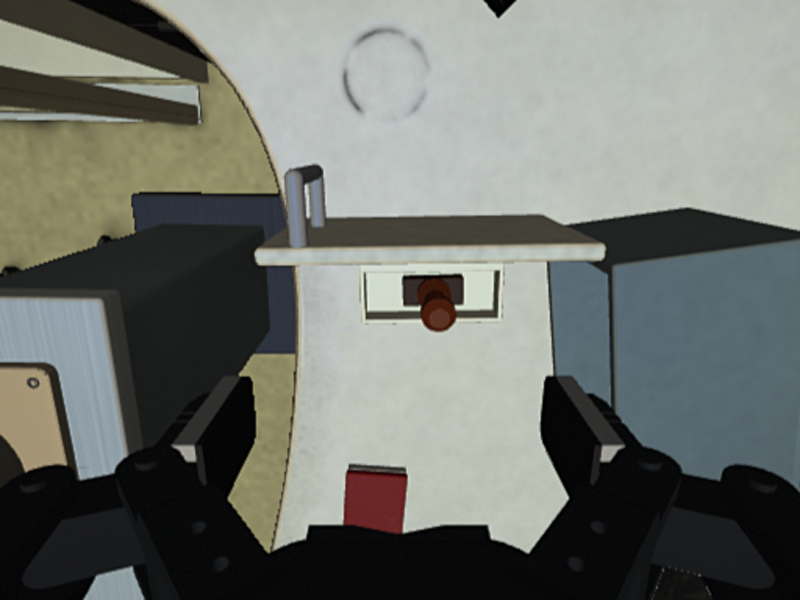

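The door is wide open and the seal stands on the shelf. Its grip top is at (438,313), the foot corners are at (403,277) to (463,303), and the door's top edge runs from (258,262) to (604,258).

```bash
python3 - <<'E'
from h import *
np.set_printoptions(precision=1,suppress=True)
v=np.load("w3.npy");C=cam("wrist",dict(eef_pos=v[:3],tool_rot=v[3:]));k=.64
a=lambda x,y,z:atz(C,(x*k,y*k),z)
print("top",a(438.5,314,113),"foot",a(433,290,58),a(403,276,58),a(463,276,58))
A,B=a(258,264,127),a(604,260,127);print(A,B,(B-A))
T=cam("top");print("seal in top",proj(T,[[404,185,113]]))
E
```

```text
top [413.3 191.  113. ] foot [413.9 189.3  58. ] [393.1 198.8  58. ] [433.9 199.5  58. ]
[315.  222.3 127. ] [498.3 227.6 127. ] [183.2   5.3   0. ]
seal in top [[161.9 238.8]]
```

Call:
nudge_tcp([
  [-0.4, 0.46, 0, 0, 0, 0, 50],
  [0, 0, 0.9, 0, 0, 0, 50],
  [0, 0, 0.8, 0, 0, 0, 50],
  [0, 0, 0.6, 0, 0, 0, 50],
  [0, 0, 0, 0, 0, 0, 50],
  [0, 0, 0, 0, 0, 0, 50],
])

```text
clock: 9.7
eef_pos: [412.8, 191.8, 140.6]
tool_rot: [-3.139, 0.0, 1.592]
force: [1.0, 1.0, 0.2]
width: 49.5
gripper_force: 0.0
```

In the tool's units: 25 mm is 0.5, 20 mm is 0.4.

Call:
nudge_tcp([
  [-0.02, 0.02, 0.5, 0, 0, 0, 50],
  [0, 0, 0.4, 0, 0, 0, 50],
  [0, 0, 0.02, 0, 0, 0, 50],
  [0, 0, 0, 0, 0, 0, 0],
  [0, 0, 0, 0, 0, 0, 0],
  [0, 0, 0, 0, 0, 0, 0],
  [0, 0, 0, 0, 0, 0, 0],
  [0, 0, 0, 0, 0, 0, 0],
])

```text
clock: 10.5
eef_pos: [415.7, 190.8, 96.4]
tool_rot: [3.139, -0.001, 1.59]
force: [-1.0, 0.3, 5.9]
width: 19.6
gripper_force: 58.5
```

Gripped at width 19.6. Next: lift, swing over to the camera and take a second look at the lens.

Call:
nudge_tcp([
  [0, 0, -0.4, 0, 0, 0, 0],
  [0, 0, -0.8, 0, 0, 0, 0],
  [0, 0, -0.8, 0, 0, 0, 0],
  [0, 0, -0.8, 0, 0, 0, 0],
  [-0.4, 0.04, -0.48, 0, 0, 0, 0],
  [-0.8, 0.06, 0, 0, 0, 0, 0],
  [-0.8, 0.06, 0, 0, 0, 0, 0],
  [-0.8, 0.06, 0, 0, 0, 0, 0],
  [-0.8, 0.06, 0, 0, 0, 0, 0],
  [-0.8, 0.04, 0, 0, 0, 0, 0],
  [-0.6, 0.04, 0, 0, 0, 0, 0],
  [0, 0, 0, 0, 0, 0, 0],
])

```text
clock: 11.7
eef_pos: [437.7, -64.1, 260.0]
tool_rot: [3.139, 0.002, 1.582]
force: [-0.5, 0.0, -0.5]
width: 19.3
gripper_force: 59.0
```

Call:
nudge_tcp([
  [0, 0, 0, 0, 0, -3, 0],
  [0, 0, 0, 0, 0, -3, 0],
  [0, 0, 0, 0, 0, -3, 0],
  [0, 0, 0, 0, 0, -3, 0],
  [0, 0, 0, 0, 0, -3, 0],
  [0, 0, 0, 0, 0, -3, 0],
  [0, 0, 0, 0, 0, -3, 0],
  [0, 0, 0, 0, 0, -3, 0],
  [0, 0, 0, 0, 0, -3, 0],
  [0, 0, 0, 0, 0, -3, 0],
  [0, 0, 0, 0, 0, -3, 0],
  [0, 0, 0, 0, 0, 0, 0],
])

```text
clock: 12.9
eef_pos: [437.6, -58.9, 259.5]
tool_rot: [-3.141, 0.001, -3.042]
force: [-0.2, -0.2, -0.7]
width: 19.3
gripper_force: 59.1
```

```bash
python3 - <<'E'
from h import *
s=ctrl.read_state();im=ctrl.get_image("wrist")
np.save("w4.npy",np.r_[s["eef_pos"],s["tool_rot"]]);print(s["qpos"])
cv2.imwrite("pics/w4raw.png",im);cv2.imwrite("pics/w4.png",cv2.resize(im,(800,600),interpolation=cv2.INTER_CUBIC))
E
```

```text
[ 0.35788264  0.33824338 -0.37713954  2.05035074  0.17450353  0.7816048
  1.54618935]
```

View pics/w4.png

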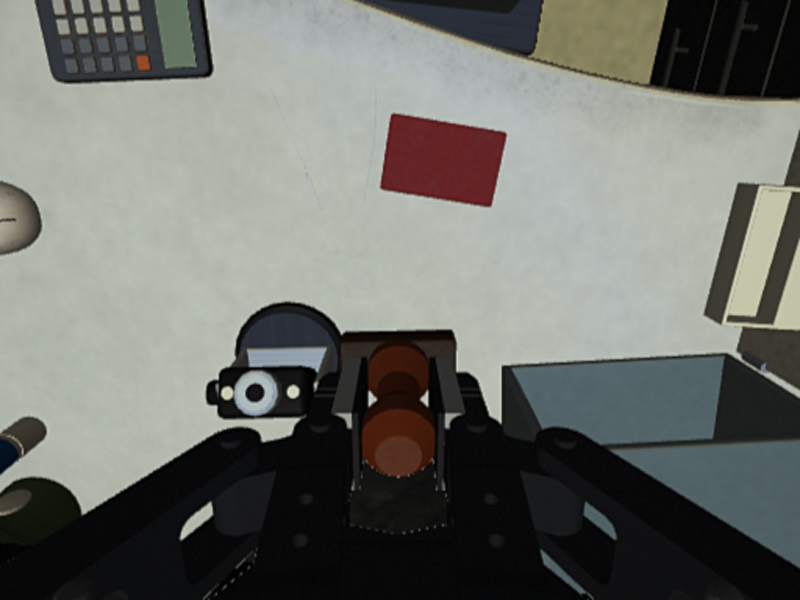

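The seal is held straight, with its foot edge level from (341,333) to (455,332). The lens is at (255,393) and the LEDs at (228,394) and (293,392). I'll enlarge the heads from both views for precise reading.

```bash
python3 - <<'E'
from h import *
a=crop(cv2.imread("pics/w1raw.png"),160,210,80,80,5);b=crop(cv2.imread("pics/w4raw.png"),125,185,80,90,5)
o=np.zeros((450,800,3),np.uint8);o[:400,:400]=a;o[:450,400:]=b
o=cv2.convertScaleAbs(o,alpha=1.5,beta=25);cv2.imwrite("pics/heads.png",o)
E
```

```text
(no output)
```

View pics/heads.png

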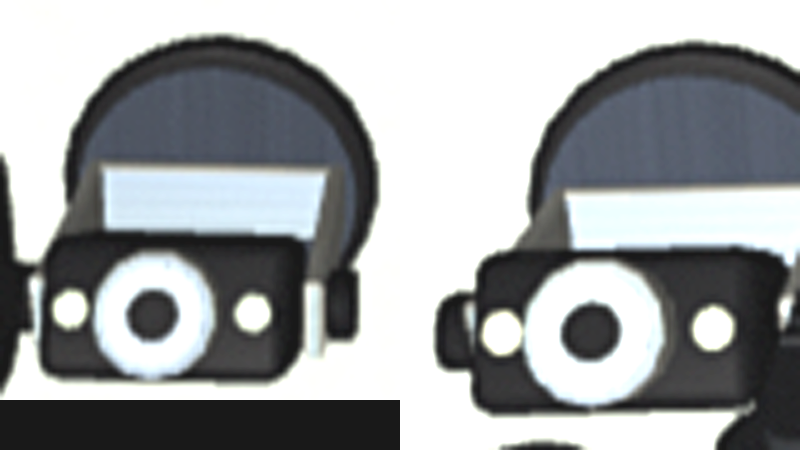

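```bash
cat > fit.py <<'E'
from h import *
from scipy.optimize import least_squares
np.set_printoptions(precision=2,suppress=True)
def W(f): v=np.load(f); return cam("wrist",dict(eef_pos=v[:3],tool_rot=v[3:]))
C1,C4,T,S=W("w1.npy"),W("w4.npy"),cam("top"),cam("scene")
p=lambda x,y,ox,oy,s:np.array([ox+(x+.5)/s-.5,oy+(y+.5)/s-.5])
a=lambda x,y:p(x,y,160,210,5); b=lambda x,y:p(x-400,y,125,185,5); t=lambda x,y:p(x,y,135,140,4.5)
obs=[(C1,a(152,314),a(70,309),a(253,312)),(C4,b(591,331),b(501,332),b(713,328)),(T,t(682,238),t(643,238),t(715,230))]
foot=t(665,232)
# upper outline points of foot (z=0 circle) 
out=[(C1,a(222,36)),(C1,a(130,68)),(C1,a(310,66)),(C4,b(695,43)),(C4,b(600,80)),(C4,b(560,125))]
def model(q):
    x,y,ps,th,s,h=q
    z=np.array([-np.sin(th)*np.cos(ps),-np.sin(th)*np.sin(ps),np.cos(th)]);yy=np.array([-np.sin(ps),np.cos(ps),0])
    L=np.array([x,y,70])+40*z
    return L,z,yy
def res(q):
    L,z,yy=model(q);r=[]
    for C,l,l1,l2 in obs:
        w=.4 if C is T else 1
        P=proj(C,[L,L-q[4]*yy-q[5]*z,L+q[4]*yy-q[5]*z])
        r+=list(w*(P-np.array([l,l1,l2])).ravel())
    r+=list(.5*(proj(T,[q[0],q[1],5])[0]-foot))
    for C,px in out:
        g=atz(C,px,0); r.append(.5*(np.hypot(g[0]-q[0],g[1]-q[1])-46))
    return r
if __name__=="__main__":
    s=least_squares(res,[540,-140,.12,.43,20,5]);print(s.x,np.array(s.fun));L,z,yy=model(s.x);print(L,z,yy)
    J=np.linalg.inv(s.jac.T@s.jac);print("sd",np.sqrt(np.diag(J))*.5)
    np.save("lens.npy",np.array([L,z,yy]))
    print("tri",tri([(o[0],o[1]) for o in obs[:2]]),tri([(o[0],o[1]) for o in obs]))
E
python3 fit.py
```

```text
[ 542.08 -137.5     0.13    0.53   21.08    8.99] [ 0.28 -0.33  0.25  0.23 -0.61  0.19  0.49 -0.34  0.53  0.43 -0.66  0.09
 -0.17  0.17  6.19 -0.78 -6.42  0.81 -0.41 -0.19  0.3  -0.57 -0.17  0.27
 -0.4  -0.44]
[ 521.88 -140.16  104.42] [-0.51 -0.07  0.86] [-0.13  0.99  0.  ]
sd [0.48 0.38 0.01 0.01 0.29 1.57]
tri [ 521.53 -140.26  105.75] [ 523.22 -141.05  102.95]
```

```bash
sed -i 's/t(643,238),t(715,230)/t(715,230),t(643,238)/' fit.py; python3 fit.py
```

```text
[ 542.12 -137.6     0.13    0.54   21.69    9.73] [ 0.18 -0.35 -0.21  0.21 -0.11  0.17  0.38 -0.35  0.09  0.49 -0.01  0.09
 -0.15  0.17 -0.13 -0.13 -0.11  0.07 -0.39 -0.2   0.31 -0.59 -0.13  0.28
 -0.42 -0.48]
[ 521.89 -140.27  104.4 ] [-0.51 -0.07  0.86] [-0.13  0.99  0.  ]
sd [0.48 0.38 0.01 0.01 0.29 1.57]
tri [ 521.53 -140.26  105.75] [ 523.22 -141.05  102.95]
```

```bash
cat > plan.py <<'E'
from h import *
import sys
np.set_printoptions(precision=3,suppress=True)
L,z,yy=np.load("lens.npy");D=50.4
def goal(off=(0,0,0),c=(0,0)):
    Rg=np.c_[np.cross(yy,-z),yy,-z]
    # rubber centre in tool = (c0,c1,D)
    P=L+90*z-Rg@np.array([c[0],c[1],D])+Rg@np.array(off,float); return P,Rg
def report(off=(0,0,0),c=(0,0)):
    s=ctrl.read_state();R=Ro.from_euler('xyz',s["tool_rot"]).as_matrix()
    P,Rg=goal(off,c)
    print("goal",P,Ro.from_matrix(Rg).as_euler('xyz'),"delta tool",R.T@(P-s["eef_pos"]),"delta in goal axes",Rg.T@(P-s["eef_pos"]),"rotvec tool",Ro.from_matrix(R.T@Rg).as_rotvec(),s["clock"])
E
python3 - <<'E'
from plan import *
from fit import W
C=W("w4.npy");v=np.load("w4.npy");R=Ro.from_euler('xyz',v[3:]).as_matrix()
for d in (38.4,50.4):
  for x in (-10,10):
    q=[v[:3]+R@np.array([x,y,d]) for y in (-21,21)]; print(d,x,(proj(C,q)/.64).ravel())
report((0,0,0));report((0,80,0))
E
```

```text
38.4 -10 [336.97 383.05 451.05 383.08]
38.4 10 [334.99 332.26 452.81 332.28]
50.4 -10 [340.61 368.86 447.86 368.89]
50.4 10 [338.86 320.77 449.41 320.79]
goal [ 450.87 -149.64  225.15] [ 3.14  0.54 -3.01] delta tool [ -4.51 -91.41  34.31] delta in goal axes [ 16.38 -91.52  30.14] rotvec tool [-0.01 -0.53 -0.03] 12.95
goal [440.4  -70.33 225.15] [ 3.14  0.54 -3.01] delta tool [ -1.66 -11.46  34.29] delta in goal axes [ 16.38 -11.52  30.14] rotvec tool [-0.01 -0.53 -0.03] 12.95
```

```bash
python3 - <<'E'
from h import *
a=crop(cv2.imread("pics/w4raw.png"),205,200,100,75,8);cv2.imwrite("pics/seal.png",cv2.convertScaleAbs(a,alpha=1.8,beta=30))
E
```

```text
(no output)
```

View pics/seal.png

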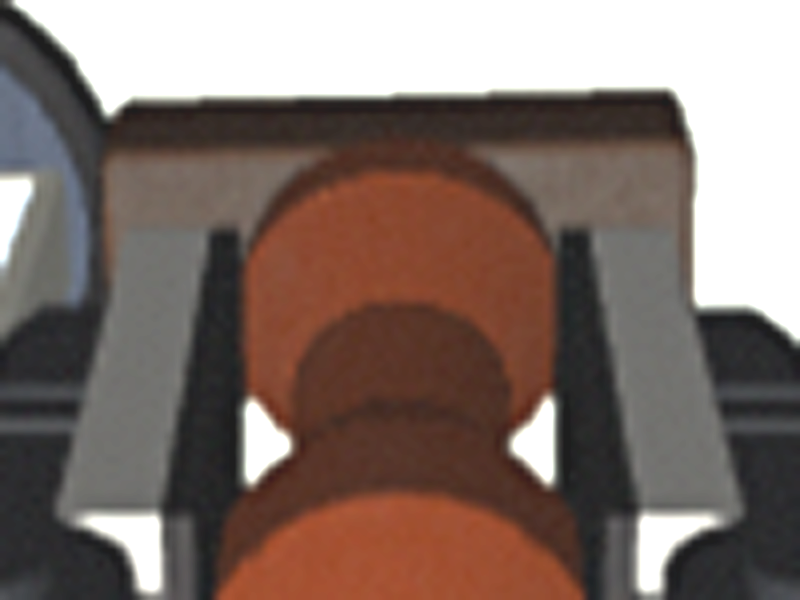

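The enlarged seal shows the foot's upper edge at y≈145 from x=106 to 692 and the lower edge from (130,104) to (672,94). It is gripped about square, with a turn of about 0.018 rad. Now I'll tilt the tool gently to the viewing direction, 80 mm to the side, and compare.

The manual's scale: shifts go in shares of 50 mm and turns go in units of 0.05 rad. Converting my numbers, -2 mm is -0.04, -1 mm is -0.02, -0.06 rad is -1.2.

Call:
nudge_tcp([
  [0, -0.04, 0.08, 0, -1, 0, 0],
  [0, -0.04, 0.08, 0, -1.2, 0, 0],
  [0, -0.04, 0.08, 0, -1.2, -0.2, 0],
  [0, -0.04, 0.08, 0, -1.2, -0.2, 0],
  [0, -0.04, 0.08, 0, -1.2, -0.2, 0],
  [0, -0.02, 0.08, 0, -1.2, 0, 0],
  [0, 0, 0.06, 0, -1.2, 0, 0],
  [0, 0, 0.06, 0, -1.2, 0, 0],
  [0, 0, 0, 0, -1.2, 0, 0],
  [0, 0, 0, 0, 0, 0, 0],
  [0, 0, 0, 0, 0, 0, 0],
])

```text
clock: 14.05
eef_pos: [437.0, -77.8, 227.7]
tool_rot: [-3.113, 0.381, -3.013]
force: [0.1, -0.2, -0.4]
width: 19.5
gripper_force: 59.1
```

```bash
python3 - <<'E'
from plan import *
report((0,80,0))
s=ctrl.read_state();im=ctrl.get_image("wrist")
np.save("w5.npy",np.r_[s["eef_pos"],s["tool_rot"]]);print(s["qpos"])
cv2.imwrite("pics/w5raw.png",im)
a=crop(im,205,200,100,75,4);b=crop(cv2.imread("pics/w4raw.png"),205,200,100,75,4)
c=crop(im,100,130,160,60,5)
o=np.zeros((600,800,3),np.uint8);o[:300,:400]=a;o[:300,400:]=b;o[300:]=c
cv2.imwrite("pics/w5.png",cv2.convertScaleAbs(o,alpha=1.6,beta=25))
E
```

```text
goal [440.404 -70.332 225.153] [ 3.142  0.535 -3.01 ] delta tool [-3.066  7.1    3.794] delta in goal axes [-2.43   6.981  4.423] rotvec tool [-0.029 -0.154  0.   ] 14.05
[ 0.815  0.352 -0.824  2.383  1.043  0.242  0.779]
```

View pics/w5.png

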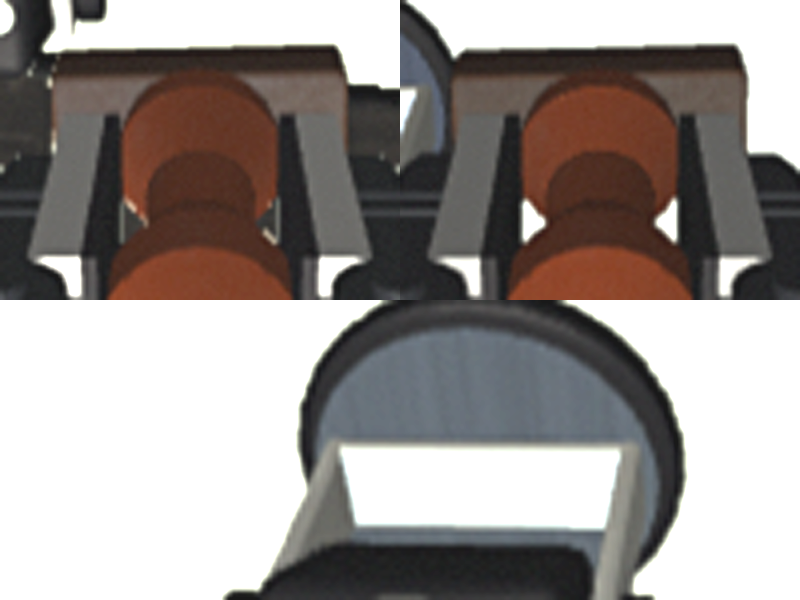

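The seal sits in the hand exactly as before (left against right crop), so nothing slipped. The lens is just below this crop, so I'll get it with blob detection instead.

```bash
python3 - <<'E'
from fit import *
C5=W("w5.npy");q=least_squares(res,[540,-140,.12,.43,20,5]).x
L,z,yy=model(q);P=proj(C5,[L,L-q[4]*yy-q[5]*z,L+q[4]*yy-q[5]*z]);print("pred",P)
g=cv2.cvtColor(cv2.imread("pics/w5raw.png"),cv2.COLOR_BGR2GRAY)
x0,y0=int(P[:,0].min())-25,int(P[:,1].min())-22
sub=g[y0:y0+50,x0:x0+int(np.ptp(P[:,0]))+50]
print(sub.shape,x0,y0)
n,l,st,ce=cv2.connectedComponentsWithStats((sub>110).astype(np.uint8))
for i in range(1,n):
    if 4<st[i,4]: print(st[i],ce[i]+[x0,y0])
for r in sub[::2]: print(''.join(" .:-=+*#%@"[min(9,v//26)] for v in r))
E
```

```text
pred [[177.84 205.78]
 [157.86 203.61]
 [203.42 203.98]]
(50, 95) 132 181
[   0    0   62   50 1808] [156.8  209.15]
[ 84  13  11  19 110] [220.72 204.71]
[67 19  9  9 62] [203.35 203.81]
%###%%%%%%%%%%%%####%%#=::::.                                                        .::---::..
##%%%%%%%%%%%%%%%%#%%#=::.                                                            .:--::...
##%%%%%%%%%%%%%%%%%%#-.                                                                ---::..:
%%%%%%%%%%%%%#******:                                                                 .---::..-
%%%##%%%%%%%+.                             ...........                                .--::.   
%%%%#%%%%%%#.     ..                   ..--------::::::......................         ---::.   
######%%%%%:     :+-                .-=+*#******##*+=:::::...................        .==--:    
%#######%%%:     :*-              .=+**#####%%####*****+-:::.................        :*#*+:    
%###%%%%%%%:     .--             :+*##%%%%%%%%%%%%%%##***+:.:................        :*#*+:  . 
%%####%%%%%-      .=.  :-**=-. .-**#%%%%%%%%%%%%
[... 787 characters left out ...]
...........                 
####################%+--..          :+*####%%%%%%%%###**+:.  .  ..............  :     .        
##################%%%%%%%%#########*++*###*##########++-..............        . .   .: ........
########################%%%%%%%%%%%%#####%%%+:+*+....                      ...      .-......:::
############%############%%###############%%.               . ..                      .:::...:.
###########################################:    ....          .                       .:::..:.:
#########################################%#.      ...                                 ..::::..:
#########################################%%.  ..   ...                                .:::.:.::
```

```bash
sed -i 's/^foot=/obs.append((W("w5.npy"),(177.5,206),(158,203.8),(203.35,203.81)))\nfoot=/' fit.py; python3 fit.py; python3 - <<'E'
from plan import *
from fit import W
from scipy.optimize import least_squares
C=W("w4.npy");v=np.load("w4.npy");R=Ro.from_euler('xyz',v[3:]).as_matrix()
p=lambda x,y:[205+(x+.5)/8-.5,200+(y+.5)/8-.5]
top=np.array([p(106,150),p(692,141)]);bot=np.array([p(118,104),p(684,94)])
def f(q,sa):
    x,y,D,al,ga=q; S=Ro.from_euler('zy',[ga,-al]).as_matrix() # seal down axis -> (-al)
    g=np.array([x,y,0])
    P=[g+S@np.array([10,s*21,D-h]) for h in (12,0) for s in(-1,1)]
    r=(proj(C,v[:3]+np.array(P)@R.T)-np.r_[top,bot]); r[2:,0]*=.2
    return np.r_[r.ravel(),(D-50.4)/1.5,al/sa,x/3]
for sa in (.001,.05): s=least_squares(f,[0,0,50,0,0],args=(sa,));print(s.x,s.fun)
E
```

```text
[ 542.62 -137.55    0.14    0.53   21.68    9.89] [ 0.09 -0.3  -0.23  0.28 -0.19  0.12  0.33 -0.28  0.14  0.59 -0.04  0.05
 -0.15  0.07 -0.14 -0.24 -0.11 -0.02  0.24 -0.15 -0.08 -0.15  0.03  0.08
 -0.4  -0.28  0.27 -0.63 -0.15  0.25 -0.44 -0.48]
[ 522.54 -140.28  104.48] [-0.5  -0.07  0.86] [-0.13  0.99  0.  ]
sd [0.47 0.3  0.01 0.01 0.22 1.05]
tri [ 521.92 -140.14  106.12] [ 523.11 -140.77  104.1 ]
[-4.31  1.49 50.86  0.   -0.02] [-0.69  0.88  0.71  0.78  0.02 -1.05 -0.11 -0.96  0.31  0.06 -1.44]
[-1.9   1.48 50.88  0.06 -0.02] [-0.59  0.35  0.6   0.25  0.04 -0.41 -0.14 -0.32  0.32  1.19 -0.63]
```

```bash
cat > plan.py <<'E'
from h import *
np.set_printoptions(precision=3,suppress=True)
L,z,yy=np.load("lens.npy")
S=Ro.from_euler('zy',[-.018,-.04]).as_matrix(); r=np.array([-4.6,1.4,50.8])
def report(off=(0,0,0)):
    s=ctrl.read_state();R=Ro.from_euler('xyz',s["tool_rot"]).as_matrix()
    Rg=np.c_[np.cross(yy,-z),yy,-z]@S.T; P=L+90*z-Rg@r+Rg@np.array(off,float)
    print("goal",P,Ro.from_matrix(Rg).as_euler('xyz'),"delta tool",R.T@(P-s["eef_pos"]),"rotvec tool",Ro.from_matrix(R.T@Rg).as_rotvec(),s["clock"],s["qpos"],s["force"],s["width"])
    c=s["eef_pos"]+R@r; print("rubber along/lat error",(c-L)@z-90,(c-L)@yy,(c-L)@np.cross(yy,z))
E
python3 -c "from plan import *;report()"
```

```text
goal [ 449.727 -151.555  224.672] [ 3.131  0.491 -3.027] delta tool [ -1.391 -74.672   6.135] rotvec tool [-0.033 -0.109  0.014] 14.1 [ 0.815  0.352 -0.823  2.382  1.043  0.242  0.779] [-0.016 -0.254 -1.15 ] 19.47680664241975
rubber along/lat error 3.954763964025531 73.29582366841095 -6.017521474443183
```

In the tool's units: -20 mm is -0.4, -15 mm is -0.3, -0.04 rad is -0.8.

Call:
nudge_tcp([
  [0, -0.3, 0, 0, 0, 0, 0],
  [0, -0.4, 0, 0, 0, 0, 0],
  [0, -0.4, 0, 0, 0, 0, 0],
  [0, -0.3, 0, 0, 0, 0, 0],
  [0, -0.08, 0, 0, 0, 0, 0],
  [0, 0, 0, -0.2, -0.8, 0, 0],
  [0, 0, 0, -0.2, -0.8, 0, 0],
  [0, 0, 0, -0.2, -0.6, 0.2, 0],
  [0, 0, 0, 0, 0, 0, 0],
  [0, 0, 0, 0, 0, 0, 0],
])

```text
clock: 15.1
eef_pos: [446.1, -150.6, 229.6]
tool_rot: [3.136, 0.491, -3.019]
force: [-0.6, 0.0, -1.1]
width: 19.4
gripper_force: 59.1
```

```bash
python3 -c "from plan import *;report()"
```

```text
goal [ 449.727 -151.555  224.672] [ 3.131  0.491 -3.027] delta tool [-0.73  -1.393  5.95 ] rotvec tool [-0.001 -0.     0.006] 15.1 [ 1.229  0.494 -1.081  2.367  1.353  0.235  0.708] [-0.565  0.029 -1.093] 19.435480419137924
rubber along/lat error 5.972326376565505 1.3883824338941175 -0.4952109424650206
```

Orientation reached. Last 6 mm, then settle.

In the tool's units: 3 mm is 0.06, -0.7 mm is -0.014, 0.006 rad is 0.12.

Call:
nudge_tcp([
  [-0.01, -0.014, 0.06, 0, 0, 0, 0],
  [-0.006, -0.014, 0.06, 0, 0, 0.12, 0],
  [0, 0, 0, 0, 0, 0, 0],
  [0, 0, 0, 0, 0, 0, 0],
  [0, 0, 0, 0, 0, 0, 0],
])

```text
clock: 15.6
eef_pos: [449.9, -151.8, 224.8]
tool_rot: [3.133, 0.492, -3.026]
force: [0.3, -0.7, -1.6]
width: 19.7
gripper_force: 59.1
```

```bash
python3 - <<'E'
from plan import *
from fit import W
report()
s=ctrl.read_state();im=ctrl.get_image("wrist");cv2.imwrite("pics/w6raw.png",im)
g4=cv2.cvtColor(cv2.imread("pics/w4raw.png"),cv2.COLOR_BGR2GRAY);g=cv2.cvtColor(im,cv2.COLOR_BGR2GRAY)
# seal-in-hand shift since w4 (bulb template)
r=cv2.matchTemplate(g[205:275,215:295],g4[212:268,232:278],cv2.TM_CCOEFF_NORMED);print(cv2.minMaxLoc(r)[1::2],"expect (17,7)")
# door/bystanders in top view: difference with the first top picture
t=ctrl.get_image("top");cv2.imwrite("pics/top6.png",t)
T=cam("top")
h0=cv2.cvtColor(cv2.resize(cv2.imread("pics/top0.png"),(512,384),interpolation=cv2.INTER_AREA),cv2.COLOR_BGR2HSV);h=cv2.cvtColor(t,cv2.COLOR_BGR2HSV)
for a in (h0,h):
    m=((a[...,1]>90)&((a[...,0]<8)|(a[...,0]>170))&(a[...,2]>50)).astype(np.uint8)[225:275,220:275]; M=cv2.moments(m,True); print("ink",M["m00"],M["m10"]/max(M["m00"],1),M["m01"]/max(M["m00"],1))
E
```

```text
goal [ 449.73 -151.56  224.67] [ 3.13  0.49 -3.03] delta tool [0.14 0.27 0.05] rotvec tool [-0.  0.  0.] 15.6 [ 1.21  0.51 -1.06  2.36  1.41  0.24  0.64] [ 0.27 -0.73 -1.62] 19.677329360685565
rubber along/lat error 0.040705413890293585 -0.3323600571310175 0.16654655307953464
(0.42417290806770325, (18, 7)) expect (17,7)
ink 377.0 26.684350132625994 24.79045092838196
ink 399.0 26.716791979949875 24.734335839598998
```

Call:
nudge_tcp([
  [0, 0, 0, 0, 0, 0, 0],
  [0, 0, 0, 0, 0, 0, 0],
  [0, 0, 0, 0, 0, 0, 0],
])

```text
clock: 16.0
eef_pos: [449.6, -152.1, 224.6]
tool_rot: [3.133, 0.492, -3.027]
force: [-0.1, -0.5, -0.5]
width: 19.8
gripper_force: 59.1
```

```bash
python3 -c "
from cell import ctrl
print(ctrl.finish_job())"
```

```text
the job is handed in; nothing more can be done
None
```

Job handed in at 16 s: the door is left open at about 1.7 rad and the seal is held steady, 90 mm in front of the lens by my estimate. The seal's tilt in the grip is the least certain part, good to about 0.04 rad. At the end I checked only the ink pad for movement, and it had not moved.

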